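# Tip the finds box onto its base and push it up to the photo stop

### The arm

A 7-joint arm with a two-finger parallel gripper is mounted at the origin on the work surface. World frame = base frame: x ahead of the robot, y to its left, z up, the work surface at z = 0. Lengths are in m, angles in rad, forces in N, time in s.
With the tool pointing down it reaches from about 0.4 to 0.9 m from the base axis. Payload 5.6 kg.
Tool frame: the origin (TCP) lies between the finger pads; the fingertips stand 11 mm ahead of it and the grasp point (between the pads) lies 8 mm behind it; z points along the fingers, y is the line along which they close (so a half turn about z gives the same grasp; the last joint's range is limited). The gripper opens to 92 mm and grips with 3 to 60 N. Pads are 20 mm wide; open, the fingers measure 128 mm over their backs; the gripper's body (75 mm by 189 mm) begins 69 mm behind the grasp point.
Start: joints at [-0.043, 0.468, -0.012, 1.603, 0.006, 1.071, -0.056], TCP at [0.65, -0, 0.226] pointing down, gripper open.
Joint ranges: [-2.53, 2.53], [-0.31, 2.02], [-1.57, 1.55], [0.28, 2.44], [-1.29, 4.43], [0.15, 1.84], [-2.92, 2.92]. Speed limits (rad/s): [2.57, 2.57, 3.14, 3.14, 3.14, 3.14, 3.14].

### API

Orientations are given as a unit quaternion [x, y, z, w].
In Python, from cell import manip gives the robot as it stands. The module is installed in compiled form; this text tells all that it offers.
- The arm moves only by the tool arm_command, never from a script. Its argument "moves" is a list of rows, each an object of numbers: "x", "y", "z": the shift along the tool's x, y, z in m; "wx", "wy", "wz": the turn, a rotation vector about the tool's x, y, z in degrees; "grip": the opening, from 0 (shut) to 1 (fully open). In form: [{"x": .., "y": .., "z": .., "wx": .., "wy": .., "wz": .., "grip": ..}, ...]. A call has 1 to 8 rows; each row is the pose to reach, as a shift and turn from the pose commanded when the call began, along the tool's axes at that moment; what a row does not reach only later rows make up. A row lasts 1/10 s, in which the tool goes at most 50 mm and 8.59 degrees, less where a joint would pass 70% of its speed; a pose out of reach is approached as far as the arm can. A call with a gripper value outside its range is refused whole. The fingers move at their own pace and stop on an object; "grip_force" is the grip in N (left out, the last holds). Time passes only in rows, so rows that repeat a pose let the fingers close. It gives the time, the measured TCP pose, the force, the opening and the grip force at its end, in the units of the state.
- manip.sense(): the state, without advancing time (a new reading comes with each control period).
- manip.camera(name): name is "scene" or "side" or "wrist"; returns a dict with "color" (400x640x3 uint8, red, green, blue), "fx", "fy", "cx", "cy" (pixels), "R" (3x3) and "t" (3): a world point X has camera coordinates R X + t. Camera axes: x right, y down, z forward; pixel columns grow to the right and rows downward; lengths in m; the calibration is good to about 2 mm. The wrist camera is an equidistant fisheye: a pixel r from the principal point sees the ray r / f radians off the axis. A picture is of the moment at which its call begins. There is no depth.
- manip.hand_in(): hands the job in; it is judged then, once.
The state is a dict: "clock": time; "joints": joint angles; "joint_velocities": joint speeds; "joint_efforts": joint torques, N m; "tool_pos": TCP position; "tool_rot": TCP orientation; "ft_force": force on the tool from outside, world axes, zero at the start; "torque": the same for the moment, N m; "gripper_width": finger opening in m; "grip_force": force on a finger pad.
Only numpy, scipy, OpenCV 4.12 (cv2) and the standard library are available. Lean on these libraries where they do the work, as an engineer would, in place of code of your own. Each camera call takes 0.05 s, during which the arm holds its last target. There are 200 camera calls.

### The job

The empty grey finds box has been left standing on its end. Without picking it up, push against its top with the fingertips so that it tips over away from you and lies on its base, open side up; then push it along the bench until the end that was on top rests squarely against the long aluminium photo stop rail. Leave the jar, the pottery sherd and the brush where they are.

Things in the scene. Friction and masses are not known exactly. Their poses are not given: they have to be found in the camera images.
- finds_box: Empty grey plastic box, 120 x 90 x 45 mm, 3 mm walls, one 120 x 90 side open, about 0.18 kg, standing 120 mm tall on a 90 x 45 end. Origin: centre of that lower end's underside. Own z along the length (up at first), y along the 90 mm, x from open side (rim at x = -22.5 mm, facing roughly the robot) to base panel (+22.5 mm). Lying on its base: own x down, z level, away from where it stood.
- box_top_end (a point): Centre of the outer face of the box's upper end (own z = 120 mm); after tipping it is the leading end, which goes against the rail. Axes as finds_box.
- box_middle (a point): Centre of the box: own (0, 0, 60 mm). 60 mm above the bench when standing, 22.5 mm when lying on its base. The standing box tips once its top has been pushed some 20 to 45 mm; lying, it slides under 1 to 3 N.
- stop_rail: Straight aluminium bar fixed to the bench beyond the box, 560 mm long (own y), 20 mm thick (own x), 30 mm high, with a black and white checker scale in the middle of its top. Origin: centre of its underside. Own x points away from the robot. Its place and yaw vary.
- rail_face (a point): Middle of the rail's long face that looks towards the robot, 15 mm above the bench. Axes as stop_rail: own -x points out of the face towards the robot, own y along the rail. The face lies at own x = 0.
- jar: Bystander: closed upright glass sample jar, 60 mm diameter, 95 mm tall, loose. Origin: centre of its underside. Stands to the left or right of the box, the two exchange places.
- sherd: Bystander: flat dark brown pottery sherd about 60 x 70 mm, 9 mm thick, loose, on the left of the bench. Origin: underside.
- brush: Bystander: hand brush lying on the right of the bench, loose, its length along own x. Origin: underside.

How it is judged:
On the way, in this order (a step that is already met when the one before it is completed fails the run):
1. the finds box lies on its base, open side up (angle between finds_box's own x axis and vertical above 3.04 rad and height (world z) of box_middle below 0.03 m), for 0.2 s.
2. the leading end of the box has reached the rail squarely (x of box_top_end in the frame of rail_face above -0.006 m and angle between the z axis of finds_box and the x axis of stop_rail, either way round below 0.08 rad), for 0.2 s.
At the end, for the whole second after the job is handed in: The finds box lies at rest on its base on the bench, open side up, the end that was on top against the near face of the rail (gap at its middle under 6 mm, square to the rail within 0.08 rad), with that end's middle within 250 mm of the rail's middle (all of step 1 and all of step 2 and x of box_top_end in the frame of rail_face below 0.004 m and y of box_top_end in the frame of rail_face between -0.25 and 0.25 m and linear speed of finds_box below 0.02 m/s); the robot touches nothing.
It fails at once if the finds box is lifted off the bench (height (world z) of box_middle above 0.085 m or height (world z) of finds_box above 0.04 m or (angle between finds_box's own z axis and vertical below 0.1 rad and height (world z) of finds_box above 0.012 m) or (angle between finds_box's own x axis and vertical above 3.04 rad and height (world z) of box_middle above 0.036 m)).
It fails at once if the jar is moved or tipped (distance of jar from where it was at the start of the episode above 0.015 m or angle between jar's own z axis and vertical above 0.3 rad).
It fails at once if the sherd is moved (distance of sherd from where it was at the start of the episode above 0.015 m).
It fails at once if the brush is moved (distance of brush from where it was at the start of the episode above 0.015 m).
It also fails if it takes over 64 s, if anything falls off the work surface, if the arm or the gripper's body presses on something with over 40 N, if the wrist force passes 120 N, or if a joint passes its speed limit or range.

## Working session

There is one attempt and no reset: what is moved stays moved. The work goes in short steps, Python scripts to look and compute and a tool call to move; the robot and the scene stay as the last step left them, time stands still between calls to the robot, and variables do not carry over. Pictures are saved under pics/ and viewed, at most 10 in all, crops included, and the job is handed in when it is done.

Besides the shell and the picture viewer there is one more tool, called after "Emit:" by a JSON object that holds its "op" and its "data". arm_command: Moves the arm, as the interface text tells. Its arguments: {"type":"object","properties":{"moves":{"type":"array"},"grip_force":{"type":"number"}},"required":["moves"]}

```bash
mkdir -p pics
cat > h.py <<'E'
import numpy as np, cv2, json
from cell import manip
def snap(n,tag):
    c=manip.camera(n); cv2.imwrite(f'pics/{tag}.png',c['color'][:,:,::-1])
    json.dump({k:np.asarray(c[k]).tolist() for k in('fx','fy','cx','cy','R','t')},open(f'pics/{tag}.json','w'))
def ray(tag,u,v):
    c=json.load(open(f'pics/{tag}.json'));R=np.array(c['R']);t=np.array(c['t'])
    d=R.T@np.array([(u-c['cx'])/c['fx'],(v-c['cy'])/c['fy'],1]);return -R.T@t,d
def atz(tag,u,v,z):
    o,d=ray(tag,u,v);return o+d*(z-o[2])/d[2]
def tri(t1,p1,t2,p2):
    a,d=ray(t1,*p1);b,e=ray(t2,*p2)
    s=np.linalg.lstsq(np.c_[d,-e],b-a,rcond=None)[0]
    P,Q=a+d*s[0],b+e*s[1];return (P+Q)/2,np.linalg.norm(P-Q)
E
python3 - <<'E'
from h import *
snap('scene','s0');snap('side','d0')
for t in('s0','d0'):print(ray(t,320,200))
s=manip.sense();print(s['clock'],s['tool_pos'],s['tool_rot'],s['ft_force'])
E
```

```text
(array([1.29724758, 0.46708927, 0.92314744]), array([-0.59594953, -0.39241403, -0.70069011]))
(array([-0.11751979,  0.72021647,  0.69120683]), array([ 0.60786548, -0.604972  , -0.51435987]))
0.1 [ 6.49495302e-01 -6.21571310e-05  2.24752764e-01] [ 7.07137531e-01  7.07075598e-01 -5.91301620e-04 -5.10653760e-04] [-0.77406004  1.16335356 -0.36879024]
```

View pics/s0.png

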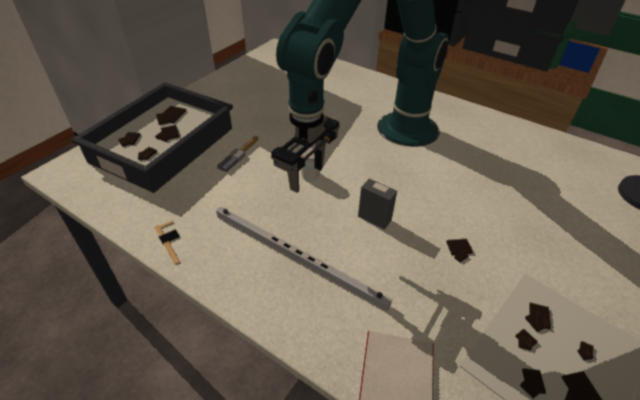

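View pics/d0.png

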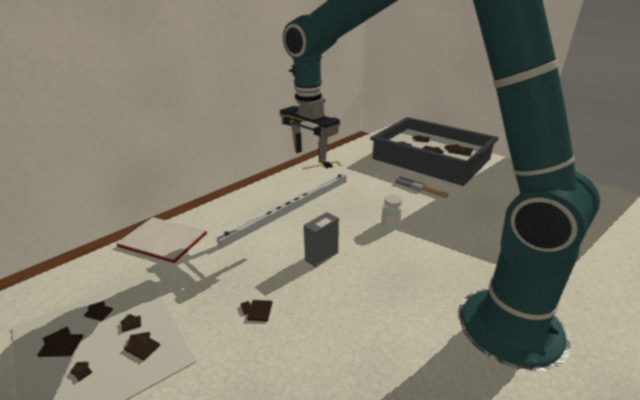

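The scene view, looking back at the robot, shows the box at about (377,203) and the rail from (220,212) to (388,300). The sherd is at (460,249). The side view shows the box at (321,240), the jar at (391,212), the sherd at (256,310), and the rail from (218,241) to (346,178). I'll enlarge both.

Run:
```python
import cv2
a=cv2.imread('pics/s0.png')[165:315,205:405];cv2.imwrite('pics/s0c.png',cv2.resize(a,None,fx=4,fy=4,interpolation=2))
a=cv2.imread('pics/d0.png')[165:285,205:405];cv2.imwrite('pics/d0c.png',cv2.resize(a,None,fx=4,fy=4,interpolation=2))
```

```text
(no output)
```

View pics/s0c.png

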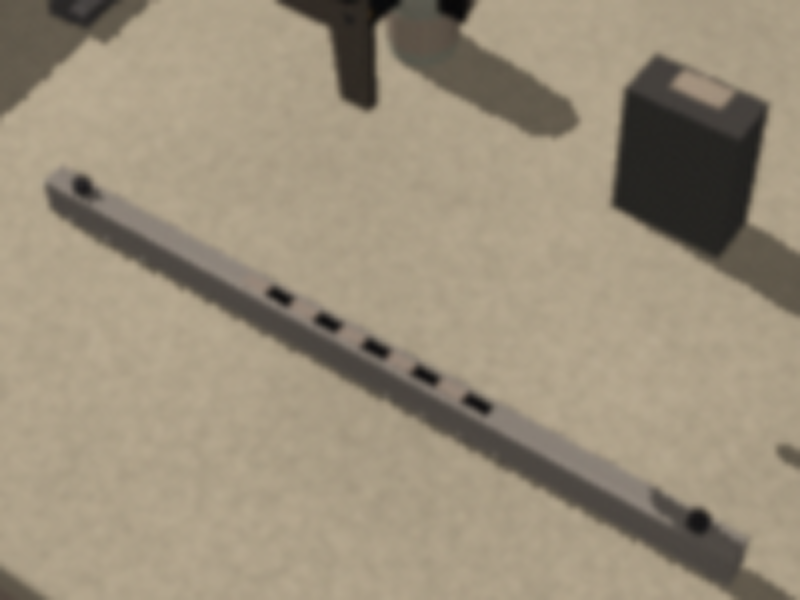

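View pics/d0c.png

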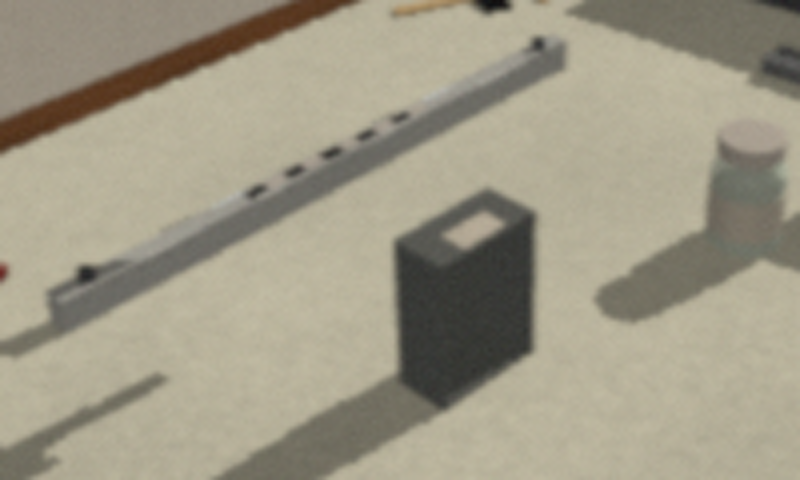

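The scene crop shows the box's top corners at (655,52), (768,103), (742,138) and (628,92), and the rail's near top edge from (62,167) to (748,541). The side crop shows the top corners at (488,188), (533,212), (442,266) and (395,240), and the rail's near top edge from (565,45) to (55,297).

Run:
```python
from h import *
np.set_printoptions(precision=4,suppress=True)
S=lambda u,v:(205+u/4-.375,165+v/4-.375)
m={'-x-y':((655,52),(488,188)),'-x+y':((768,103),(533-91,266)),'+x+y':((742,138),(395,240)),
'+xlow+y':((718,256),(402,380)),'railchk1':((280,296),(400,118)),'railchk5':((478,404),(256,191)),'railknobL':((83,180),(538,42)),'railknobR':((699,514),(86,270))}
for k,(a,b) in m.items(): print(k,*tri('s0',S(*a),'d0',S(*b)))
print('-x-y',tri('s0',S(655,52),'d0',S(533,212)));print('+x-y',tri('s0',S(628,92),'d0',S(488,188)))
print('rail near top edge side', atz('d0',*S(565,45),.03),atz('d0',*S(55,297),.03)); print('scene',atz('s0',*S(62,167),.03),atz('s0',*S(748,541),.03))
print('near bottom side',atz('d0',*S(565,68),0),atz('d0',*S(62,328),0))
print('scene far top',atz('s0',*S(46,185),.03),atz('s0',*S(738,558),.03))
print('jar top',atz('d0',*S(753,137),.095),'jar bot',atz('d0',*S(745,235),0))
print('box low',[atz('d0',*S(*p),0) for p in((533,350),(443,407),(402,380))],[atz('s0',*S(*p),0) for p in((612,207),(718,256))])
print('sherd',atz('s0',460,249,0),atz('d0',256,310,0))
```

```text
-x-y [0.4832 0.0926 0.1379] 0.010585390471868787
-x+y [0.4589 0.1669 0.1186] 0.0018415269472310792
+x+y [0.5011 0.1685 0.1195] 0.0019662032185953702
+xlow+y [ 0.5019  0.1669 -0.0001] 0.001981175537648135
railchk1 [ 0.7319 -0.0504  0.0286] 0.0002960455279012204
railchk5 [0.7298 0.1104 0.0293] 0.0014495215801896522
railknobL [ 0.7329 -0.2296  0.0355] 0.0013544188422294195
railknobR [0.7266 0.2697 0.0372] 0.00033107890646994945
-x-y (array([0.4592, 0.0785, 0.1187]), np.float64(0.0013608703585403135))
+x-y (array([0.5026, 0.0801, 0.1171]), np.float64(0.004441944647057307))
rail near top edge side [ 0.717  -0.2492  0.03  ] [0.7236 0.2993 0.03  ]
scene [ 0.728  -0.2564  0.03  ] [0.7217 0.3014 0.03  ]
near bottom side [ 0.7234 -0.2575  0.    ] [0.7253 0.2975 0.    ]
scene far top [ 0.748 -0.253  0.03 ] [0.7356 0.3019 0.03  ]
jar top [ 0.4311 -0.1378  0.095 ] jar bot [ 0.4341 -0.1449  0.    ]
box low [array([0.4583, 0.0782, 0.    ]), array([0.4612, 0.166 , 0.    ]), array([0.5021, 0.1658, 0.    ])] [array([0.5049, 0.0804, 0.    ]), array([0.5026, 0.168 , 0.    ])]
sherd [ 0.4481  0.3763 -0.    ] [ 0.4521  0.3739 -0.    ]
```

Emit:
{"op": "arm_command", "data": {"moves": [{"x": 0.03,"y": -0.04,"wz": 8.5,"grip": 0.55},{"x": 0.06,"y": -0.08,"wz": 17,"grip": 0.55},{"x": 0.09,"y": -0.12,"wz": 25.5,"grip": 0.55},{"x": 0.12,"y": -0.16,"wz": 34,"grip": 0.55},{"x": 0.123,"y": -0.2,"wz": 42.5,"grip": 0.55},{"x": 0.123,"y": -0.225,"wz": 51,"grip": 0.55},{"x": 0.123,"y": -0.225,"wz": 59.5,"grip": 0.55},{"x": 0.123,"y": -0.225,"wz": 68,"grip": 0.55}]}}

```text
schema error: expected keys x, y, z, wx, wy, wz, grip
```

Emit:
{"op": "arm_command", "data": {"moves": [{"wz": 8.5,"grip": 0.55},{"wz": 17,"grip": 0.55},{"wz": 21.3,"grip": 0.55},{"wz": 21.3,"grip": 0.55}]}}

```text
schema error: expected keys x, y, z, wx, wy, wz, grip
```

Run:
```python
from h import *
from scipy.spatial.transform import Rotation as R
s=manip.sense();print(s['clock'],s['tool_pos'],s['gripper_width'],s['ft_force'],s['joints']);print(R.from_quat(s['tool_rot']).as_matrix().round(4))
```

```text
0.1 [ 6.49495302e-01 -6.21571310e-05  2.24752764e-01] 0.0919293538898488 [-0.77406004  1.16335356 -0.36879024] [-0.04300446  0.468266   -0.01160545  1.60352627  0.00600158  1.07139737
 -0.05633067]
[[ 1.0e-04  1.0e+00 -1.6e-03]
 [ 1.0e+00 -1.0e-04 -1.0e-04]
 [-1.0e-04 -1.6e-03 -1.0e+00]]
```

All keys are required.

Emit:
{"op": "arm_command", "data": {"moves": [{"x": 0.03,"y": -0.04,"z": 0,"wx": 0,"wy": 0,"wz": 8.5,"grip": 0.55},{"x": 0.06,"y": -0.08,"z": 0,"wx": 0,"wy": 0,"wz": 17,"grip": 0.55},{"x": 0.09,"y": -0.12,"z": 0,"wx": 0,"wy": 0,"wz": 25.5,"grip": 0.55},{"x": 0.12,"y": -0.16,"z": 0,"wx": 0,"wy": 0,"wz": 34,"grip": 0.55},{"x": 0.123,"y": -0.2,"z": 0,"wx": 0,"wy": 0,"wz": 42.5,"grip": 0.55},{"x": 0.123,"y": -0.225,"z": 0,"wx": 0,"wy": 0,"wz": 51,"grip": 0.55},{"x": 0.123,"y": -0.225,"z": 0,"wx": 0,"wy": 0,"wz": 59.5,"grip": 0.55},{"x": 0.123,"y": -0.225,"z": 0,"wx": 0,"wy": 0,"wz": 68,"grip": 0.55}]}}

```text
clock: 0.9
tool_pos: [0.4241, 0.1231, 0.2257]
tool_rot: [0.982, 0.188, 0.0, -0.0]
ft_force: [1.1, -0.1, -0.4]
gripper_width: 0.0509
grip_force: 0.0
```

Emit:
{"op": "arm_command", "data": {"moves": [{"x": 0,"y": 0,"z": 0,"wx": 0,"wy": 0,"wz": 8.5,"grip": 0.55},{"x": 0,"y": 0,"z": 0,"wx": 0,"wy": 0,"wz": 17,"grip": 0.55},{"x": 0,"y": 0,"z": 0,"wx": 0,"wy": 0,"wz": 21.3,"grip": 0.55},{"x": 0,"y": 0,"z": 0,"wx": 0,"wy": 0,"wz": 21.3,"grip": 0.55},{"x": 0,"y": 0,"z": 0,"wx": 0,"wy": 0,"wz": 21.3,"grip": 0.55}]}}

```text
clock: 1.4
tool_pos: [0.4248, 0.123, 0.2254]
tool_rot: [1.0, 0.007, -0.0, 0.0]
ft_force: [-0.4, -1.0, -0.3]
gripper_width: 0.0506
grip_force: 0.0
```

```bash
cat > st.py <<'E'
from h import *
from scipy.spatial.transform import Rotation as R
s=manip.sense();print(s['clock'],s['tool_pos'],s['gripper_width'],s['ft_force'],s['joints']);print(R.from_quat(s['tool_rot']).as_matrix().round(4))
E
python3 st.py
```

```text
1.4 [0.42481824 0.12295035 0.22541542] 0.050606852425695015 [-0.39698322 -1.00359596 -0.32910981] [-0.43895964  0.11129541  0.08751733  2.09200824 -0.01195302  0.93915312
 -1.90153019]
[[ 9.999e-01  1.420e-02 -4.000e-04]
 [ 1.420e-02 -9.999e-01 -2.000e-04]
 [-4.000e-04  2.000e-04 -1.000e+00]]
```

Emit:
{"op": "arm_command", "data": {"moves": [{"x": 0,"y": 0,"z": 0.04,"wx": 0,"wy": 0,"wz": 0,"grip": 0.55},{"x": 0,"y": 0,"z": 0.08,"wx": 0,"wy": 0,"wz": 0,"grip": 0.55},{"x": 0,"y": 0,"z": 0.112,"wx": 0,"wy": 0,"wz": 0,"grip": 0.55},{"x": 0,"y": 0,"z": 0.112,"wx": 0,"wy": 0,"wz": 0,"grip": 0.55},{"x": 0.01,"y": 0,"z": 0.112,"wx": 0,"wy": 0,"wz": 0,"grip": 0.55},{"x": 0.018,"y": 0,"z": 0.112,"wx": 0,"wy": 0,"wz": 0,"grip": 0.55},{"x": 0.024,"y": 0,"z": 0.112,"wx": 0,"wy": 0,"wz": 0,"grip": 0.55},{"x": 0.03,"y": 0,"z": 0.112,"wx": 0,"wy": 0,"wz": 0,"grip": 0.55}]}}

```text
clock: 2.2
tool_pos: [0.4566, 0.1236, 0.1149]
tool_rot: [1.0, 0.006, 0.001, -0.0]
ft_force: [0.4, 1.3, 0.2]
gripper_width: 0.0507
grip_force: 0.1
```

Emit:
{"op": "arm_command", "data": {"moves": [{"x": 0.005,"y": 0,"z": 0,"wx": 0,"wy": 0,"wz": 0,"grip": 0.55},{"x": 0.01,"y": 0,"z": 0,"wx": 0,"wy": 0,"wz": 0,"grip": 0.55},{"x": 0.015,"y": 0,"z": 0,"wx": 0,"wy": 0,"wz": 0,"grip": 0.55},{"x": 0.02,"y": 0,"z": 0,"wx": 0,"wy": 0,"wz": 0,"grip": 0.55},{"x": 0.024,"y": 0,"z": 0,"wx": 0,"wy": 0,"wz": 0,"grip": 0.55},{"x": 0.024,"y": 0,"z": 0,"wx": 0,"wy": 0,"wz": 0,"grip": 0.55}]}}

```text
clock: 2.8
tool_pos: [0.4796, 0.1236, 0.1136]
tool_rot: [1.0, 0.006, 0.0, 0.0]
ft_force: [0.6, -0.4, 0.2]
gripper_width: 0.0507
grip_force: 0.0
```

Run:
```python
from h import *
snap('side','d1'); a=cv2.imread('pics/d1.png')[100:300,205:445];cv2.imwrite('pics/d1c.png',cv2.resize(a,None,fx=3,fy=3,interpolation=2))
```

```text
(no output)
```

View pics/d1c.png

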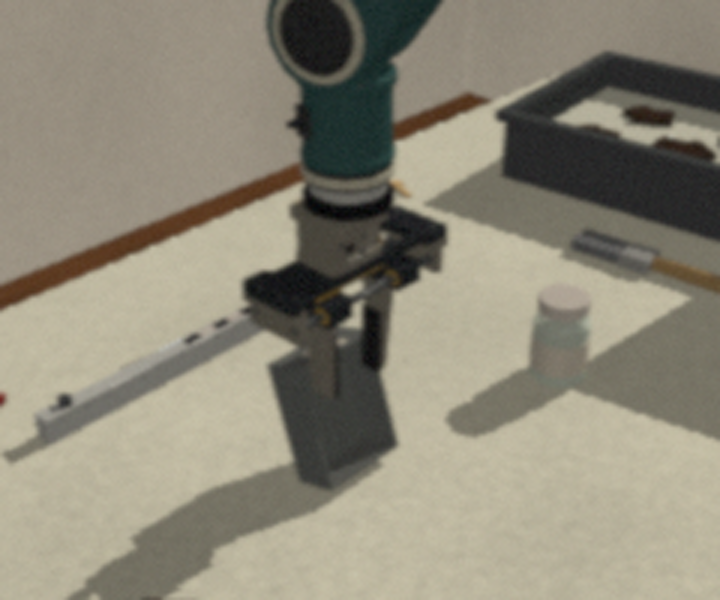

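The box is tilting away from the robot with both fingers on its top edge; the jar at (560,335) is untouched. I'll keep pushing until it falls.

Emit:
{"op": "arm_command", "data": {"moves": [{"x": 0.005,"y": 0,"z": 0,"wx": 0,"wy": 0,"wz": 0,"grip": 0.55},{"x": 0.01,"y": 0,"z": 0,"wx": 0,"wy": 0,"wz": 0,"grip": 0.55},{"x": 0.015,"y": 0,"z": 0,"wx": 0,"wy": 0,"wz": 0,"grip": 0.55},{"x": 0.02,"y": 0,"z": 0,"wx": 0,"wy": 0,"wz": 0,"grip": 0.55},{"x": 0.02,"y": 0,"z": 0,"wx": 0,"wy": 0,"wz": 0,"grip": 0.55},{"x": 0.02,"y": 0,"z": 0,"wx": 0,"wy": 0,"wz": 0,"grip": 0.55},{"x": 0.02,"y": 0,"z": 0,"wx": 0,"wy": 0,"wz": 0,"grip": 0.55}]}}

```text
clock: 3.55
tool_pos: [0.4988, 0.1238, 0.1135]
tool_rot: [1.0, 0.006, -0.0, 0.0]
ft_force: [-0.4, -0.8, 0.6]
gripper_width: 0.0507
grip_force: 0.0
```

Run:
```python
from h import *
snap('side','d2'); snap('scene','s2');a=cv2.imread('pics/d2.png')[150:290,205:405];b=cv2.imread('pics/s2.png')[165:305,225:425]
cv2.imwrite('pics/c2.png',cv2.resize(np.vstack([a,b]),None,fx=2,fy=2,interpolation=2))
```

```text
(no output)
```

View pics/c2.png

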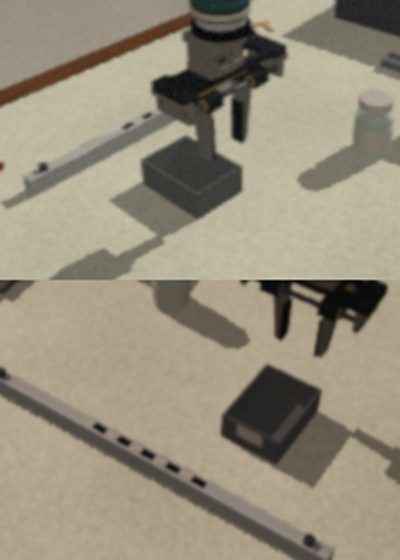

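The box now lies open side up. In the stacked crop, its near bottom corners in the side half are at (195,216) and (241,190). Its leading bottom corners in the scene half are at (222,437) and (263,461).

```bash
python3 - <<'E'
from h import *
np.set_printoptions(precision=4,suppress=True)
D=lambda x,y:(205+x/2-.25,150+y/2-.25)
S=lambda x,y:(225+x/2-.25,165+(y-280)/2-.25)
print([atz('d2',*D(*p),0) for p in((195,216),(241,190))],[atz('d2',*D(*p),.045) for p in((196,193),(242,168),(142,161))])
print([atz('s2',*S(*p),0) for p in((222,437),(263,461))],[atz('s2',*S(*p),.045) for p in((222,421),(266,440),(321,387),(266,366))])
E
python3 st.py
```

```text
[array([0.5138, 0.1658, 0.    ]), array([0.5083, 0.0785, 0.    ])] [array([0.5075, 0.1675, 0.045 ]), array([0.5021, 0.0824, 0.045 ]), array([0.6194, 0.1702, 0.045 ])]
[array([ 0.629 ,  0.0831, -0.    ]), array([0.6325, 0.1517, 0.    ])] [array([0.6381, 0.0867, 0.045 ]), array([0.6324, 0.1523, 0.045 ]), array([0.5049, 0.1666, 0.045 ]), array([0.5139, 0.0821, 0.045 ])]
3.65 [0.49880932 0.12386084 0.11357116] 0.05048220994772994 [-0.33710493  0.29962412  0.25223771] [-0.3845027   0.39320908  0.09182273  2.02856474 -0.05318346  0.72216022
 -1.81832946]
[[ 9.999e-01  1.220e-02 -1.000e-04]
 [ 1.220e-02 -9.999e-01 -0.000e+00]
 [-1.000e-04  0.000e+00 -1.000e+00]]
```

Emit:
{"op": "arm_command", "data": {"moves": [{"x": -0.03,"y": 0,"z": 0,"wx": 0,"wy": 0,"wz": 0,"grip": 0.55},{"x": -0.04,"y": 0,"z": 0,"wx": 0,"wy": 0,"wz": 0,"grip": 0.55},{"x": -0.04,"y": 0,"z": 0,"wx": 0,"wy": 0,"wz": 0,"grip": 0.55},{"x": -0.04,"y": 0,"z": 0.03,"wx": 0,"wy": 0,"wz": 0,"grip": 0.55},{"x": -0.04,"y": 0,"z": 0.06,"wx": 0,"wy": 0,"wz": 0,"grip": 0.55},{"x": -0.04,"y": 0,"z": 0.083,"wx": 0,"wy": 0,"wz": 0,"grip": 0.55},{"x": -0.04,"y": 0,"z": 0.083,"wx": 0,"wy": 0,"wz": 0,"grip": 0.55}]}}

```text
clock: 4.35
tool_pos: [0.4581, 0.1228, 0.0283]
tool_rot: [1.0, 0.006, -0.002, 0.001]
ft_force: [-0.0, 0.2, 1.2]
gripper_width: 0.0506
grip_force: 0.0
```

Emit:
{"op": "arm_command", "data": {"moves": [{"x": 0.015,"y": 0,"z": 0,"wx": 0,"wy": 0,"wz": 0,"grip": 0.55},{"x": 0.03,"y": 0,"z": 0,"wx": 0,"wy": 0,"wz": 0,"grip": 0.55},{"x": 0.04,"y": 0,"z": 0,"wx": 0,"wy": 0,"wz": 0,"grip": 0.55},{"x": 0.05,"y": 0,"z": 0,"wx": 0,"wy": 0,"wz": 0,"grip": 0.55},{"x": 0.06,"y": 0,"z": 0,"wx": 0,"wy": 0,"wz": 0,"grip": 0.55},{"x": 0.07,"y": 0,"z": 0,"wx": 0,"wy": 0,"wz": 0,"grip": 0.55},{"x": 0.08,"y": 0,"z": 0,"wx": 0,"wy": 0,"wz": 0,"grip": 0.55}]}}

```text
clock: 5.05
tool_pos: [0.5396, 0.1244, 0.0307]
tool_rot: [1.0, 0.006, -0.0, 0.0]
ft_force: [-2.4, 0.1, 1.5]
gripper_width: 0.0504
grip_force: 1.4
```

Emit:
{"op": "arm_command", "data": {"moves": [{"x": 0.01,"y": 0,"z": 0,"wx": 0,"wy": 0,"wz": 0,"grip": 0.55},{"x": 0.02,"y": 0,"z": 0,"wx": 0,"wy": 0,"wz": 0,"grip": 0.55},{"x": 0.03,"y": 0,"z": 0,"wx": 0,"wy": 0,"wz": 0,"grip": 0.55},{"x": 0.038,"y": 0,"z": 0,"wx": 0,"wy": 0,"wz": 0,"grip": 0.55},{"x": 0.04,"y": 0,"z": 0,"wx": 0,"wy": 0,"wz": 0,"grip": 0.55},{"x": 0.04,"y": 0,"z": 0,"wx": 0,"wy": 0,"wz": 0,"grip": 0.55}]}}

```text
clock: 5.65
tool_pos: [0.5798, 0.1248, 0.0305]
tool_rot: [1.0, 0.006, 0.001, -0.0]
ft_force: [-0.4, 0.2, -0.6]
gripper_width: 0.0501
grip_force: 0.0
```

Emit:
{"op": "arm_command", "data": {"moves": [{"x": 0.002,"y": 0,"z": 0,"wx": 0,"wy": 0,"wz": 0,"grip": 0.55},{"x": 0.004,"y": 0,"z": 0,"wx": 0,"wy": 0,"wz": 0,"grip": 0.55},{"x": 0.005,"y": 0,"z": 0,"wx": 0,"wy": 0,"wz": 0,"grip": 0.55},{"x": 0.006,"y": 0,"z": 0,"wx": 0,"wy": 0,"wz": 0,"grip": 0.55}]}}

```text
clock: 6.05
tool_pos: [0.585, 0.1249, 0.0305]
tool_rot: [1.0, 0.006, -0.0, 0.0]
ft_force: [-1.2, 0.9, -0.8]
gripper_width: 0.0504
grip_force: 0.5
```

Emit:
{"op": "arm_command", "data": {"moves": [{"x": 0.001,"y": 0,"z": 0,"wx": 0,"wy": 0,"wz": 0,"grip": 0.55},{"x": 0.002,"y": 0,"z": 0,"wx": 0,"wy": 0,"wz": 0,"grip": 0.55},{"x": 0.003,"y": 0,"z": 0,"wx": 0,"wy": 0,"wz": 0,"grip": 0.55}]}}

```text
clock: 6.35
tool_pos: [0.5881, 0.125, 0.0305]
tool_rot: [1.0, 0.006, 0.0, 0.0]
ft_force: [0.0, 0.2, 0.2]
gripper_width: 0.0505
grip_force: 0.4
```

Emit:
{"op": "arm_command", "data": {"moves": [{"x": 0.001,"y": 0,"z": 0,"wx": 0,"wy": 0,"wz": 0,"grip": 0.55},{"x": 0.002,"y": 0,"z": 0,"wx": 0,"wy": 0,"wz": 0,"grip": 0.55}]}}

```text
clock: 6.55
tool_pos: [0.5896, 0.1249, 0.0305]
tool_rot: [1.0, 0.006, -0.001, 0.0]
ft_force: [-3.8, -0.1, 2.5]
gripper_width: 0.0504
grip_force: 2.0
```

Emit:
{"op": "arm_command", "data": {"moves": [{"x": 0.001,"y": 0,"z": 0,"wx": 0,"wy": 0,"wz": 0,"grip": 0.55},{"x": 0.002,"y": 0,"z": 0,"wx": 0,"wy": 0,"wz": 0,"grip": 0.55}]}}

```text
clock: 6.75
tool_pos: [0.5896, 0.1249, 0.0305]
tool_rot: [1.0, 0.006, -0.003, 0.0]
ft_force: [-9.4, -0.7, 8.1]
gripper_width: 0.0505
grip_force: 4.9
```

The box has met the rail: the tool has stalled at 0.5896 and the force is rising. I'll hold, retreat and look.

Emit:
{"op": "arm_command", "data": {"moves": [{"x": 0,"y": 0,"z": 0,"wx": 0,"wy": 0,"wz": 0,"grip": 0.55},{"x": 0,"y": 0,"z": 0,"wx": 0,"wy": 0,"wz": 0,"grip": 0.55},{"x": 0,"y": 0,"z": 0,"wx": 0,"wy": 0,"wz": 0,"grip": 0.55},{"x": -0.01,"y": 0,"z": 0,"wx": 0,"wy": 0,"wz": 0,"grip": 0.55},{"x": -0.04,"y": 0,"z": 0,"wx": 0,"wy": 0,"wz": 0,"grip": 0.55},{"x": -0.08,"y": 0,"z": 0,"wx": 0,"wy": 0,"wz": 0,"grip": 0.55},{"x": -0.1,"y": 0,"z": -0.05,"wx": 0,"wy": 0,"wz": 0,"grip": 0.55},{"x": -0.12,"y": 0,"z": -0.1,"wx": 0,"wy": 0,"wz": 0,"grip": 0.55}]}}

```text
clock: 7.55
tool_pos: [0.4729, 0.1233, 0.1234]
tool_rot: [1.0, 0.006, -0.001, 0.0]
ft_force: [0.9, 0.0, 0.3]
gripper_width: 0.0503
grip_force: 0.0
```

Run:
```python
from h import *
snap('side','d3'); snap('scene','s3');a=cv2.imread('pics/d3.png')[160:260,205:405];b=cv2.imread('pics/s3.png')[190:290,225:425]
cv2.imwrite('pics/c3.png',cv2.resize(np.vstack([a,b]),None,fx=3,fy=3,interpolation=2))
```

```text
(no output)
```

View pics/c3.png

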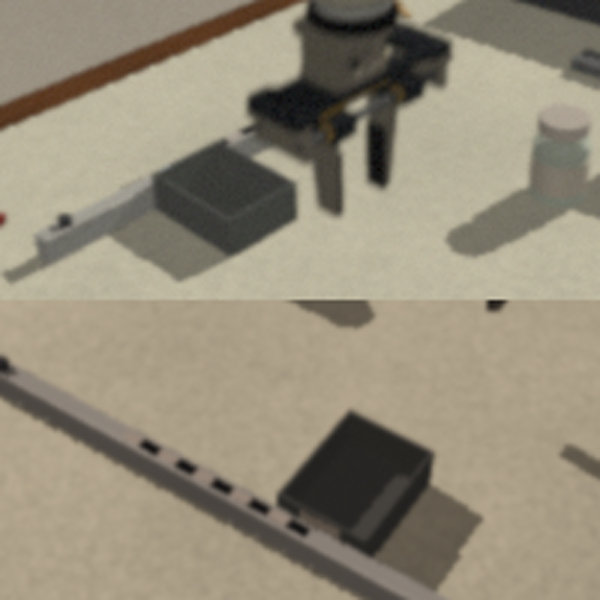

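The box sits flat with its leading end along the rail and no visible gap. I'll check this with the near bottom corners in the side half at (233,254) and (297,215), and the leading top corners in the scene half at (278,497) and (370,556).

Run:
```python
from h import *
D=lambda x,y:(205+x/3-.33,160+y/3-.33)
S=lambda x,y:(225+x/3-.33,190+(y-300)/3-.33)
print([atz('d3',*D(*p),0).round(4) for p in((233,254),(297,215))],[atz('d3',*D(*p),.045).round(4) for p in((233,221),(297,185),(155,178))])
print([atz('s3',*S(*p),.045).round(4) for p in((278,497),(370,556),(433,455),(350,411))])
```

```text
[array([0.6013, 0.1643, 0.    ]), array([0.6035, 0.076 , 0.    ])] [array([0.5939, 0.1669, 0.045 ]), array([0.5941, 0.0826, 0.045 ]), array([0.7079, 0.1732, 0.045 ])]
[array([0.723 , 0.0847, 0.045 ]), array([0.7299, 0.182 , 0.045 ]), array([0.6049, 0.1709, 0.045 ]), array([0.6031, 0.0824, 0.045 ])]
```

```bash
python3 -c "
from cell import manip
print(manip.hand_in())"
```

```text
the job is handed in; nothing more can be done
None
```

I tipped the finds box onto its base, open side up, pushed it squarely against the rail and handed the job in; the hand-in gave no verdict, but in the last pictures it sits flush and the jar looks unmoved (I made no final check on the sherd or brush, which the arm never went near).

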